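# Remount a half-carved block on the indexing carving stand

### The arm

A 6-joint arm with a two-finger parallel gripper is mounted at the origin on the work surface. World frame = base frame: x ahead of the robot, y to its left, z up, the work surface at z = 0. Lengths are in m, angles in rad, forces in N, time in s.
With the tool pointing down it reaches from about 0.3 to 0.875 m from the base axis. Payload 6.4 kg.
Tool frame: the origin (TCP) lies between the finger pads; the fingertips stand ahead of it and the grasp point (between the pads) lies 11 mm behind it (tip_extent is the z of the fingertips in the tool frame, in m); z points along the fingers, y is the direction in which the jaws open and shut (so a half turn about z gives the same grasp; the last joint's range is limited). The gripper opens to 85 mm and grips with 20 to 120 N. Pads are 22 mm wide; open, the fingers measure 114 mm over their backs; the gripper's body (76 mm by 85 mm) begins 54 mm behind the grasp point. The pads swing forward as they close: fully open they stand 13 mm farther back than shut.
Start: joints at [-1.319, 0.181, 1.607, -0, 1.354, -0.206], TCP at [0.254, -0.516, 0.239] pointing down, gripper open.
Joint ranges: [-2.99, 2.99], [-0.89, 2.07], [0.3, 2.58], [-1.14, 4.28], [0, 2.63], [-3.12, 3.12]. Speed limits (rad/s): [2.57, 2.57, 3.01, 3.14, 3.14, 3.14].

### API

Orientations are given as a rotation vector (axis times angle).
In Python, from workcell import * gives the robot as it stands. The module is installed in compiled form; this text tells all that it offers.
- The arm moves only by the tool move_arm, never from a script. Its argument "deltas" is a list of rows, each an object with "dp": the shift along the tool's x, y, z in mm, a list of three; "twist": the turn about the tool's z in degrees. In form: [{"dp": [dx, dy, dz], "twist": twist}, ...]. A call has 1 to 5 rows; each row shifts and turns the pose as measured when the row begins, along the tool's axes as they then stand; what a row does not reach is not made up. A row lasts 1/12 s, in which the tool goes at most 41.7 mm and 7.16 degrees, less where a joint would pass 70% of its speed; a pose out of reach is approached as far as the arm can. A call with a gripper value outside its range is refused whole. "gripper" is the opening, from 0 (shut) to 1 (fully open), set as the call begins (left out, the last holds). The fingers move at their own pace and stop on an object; "grip_force" is the grip in N (left out, the last holds). Time passes only in rows, so rows that do not move let the fingers close. It gives the time, the measured TCP pose, the force and the opening at its end, in the units of the state.
- state(): the state, without advancing time (a new reading comes with each control period).
- read_camera(name): name is "scene" or "top" or "wrist"; returns (picture, depth): 384x512x3 uint8, red, green, blue; 384x512 float32, m along the optical axis (not along the pixel's ray), 0 where there is no reading.
- camera_params(name): a dict with "K" (3x3 intrinsics, pixels), "eye" and "rotation" of the camera in the world; the wrist camera has in their place "tool_from_camera" (4x4, takes a point from camera to tool coordinates, whose origin is the TCP and whose axes are the flange's). Camera axes: x right, y down, z forward; pixel columns grow to the right and rows downward; lengths in m; the calibration is good to about 2 mm. A picture is of the moment at which its call begins: read the wrist's pose just before it. camera_params takes no time and is no camera call.
- hand_in(): hands the job in, once; it reports no verdict.
The state is a dict: "time_s": time; "qpos": joint angles; "dq": joint speeds; "tau": joint torques, N m; "ee_pos": TCP position; "orientation": TCP orientation; "force": force on the tool from outside, world axes, zero at the start; "ft_torque": the same for the moment, N m; "finger_gap": finger opening in m.
Only numpy, scipy, OpenCV 4.12 (cv2) and the standard library are available. Lean on these libraries where they do the work, as an engineer would, in place of code of your own. Each camera call takes 0.05 s, during which the arm holds its last target.

### The job

Put the half-carved block back on the carving stand: lower its backing board level over the two locating dowels, without forcing it, until the board lies flush on the faceplate with a dowel in each hole. Then, with the work mounted, turn the faceplate anticlockwise (seen from above) to its next stop and leave it there. Do not disturb the tools lying about on the bench.

Things in the scene. Friction and masses are not known exactly. Their poses are not given: they have to be found in the camera images.
- work: The work: a plywood backing board 170 x 100 x 18 mm (own x, y, z) with a half-carved pale wooden block on it. Two through holes, 12 mm in diameter, with thin steel rims on the top face, lie on the long centre line at x = -48 and +48 mm, y = 0. Origin: centre of the board's underside; z up. It starts flat on the bench. 0.23 to 0.45 kg. Fits the dowels either way round.
- block (a point): Middle of the block glued centrally on the board: 70 x 50 x 36 mm (x, y, z), flat upright sides, top 54 mm above the board's underside, half of it with carved scales 3 mm higher. This point is 42 mm above the board's underside, 24 mm above its top face; the block can be gripped here across its 50 mm width (y). Axes as work.
- stand: The carving stand, bolted to the bench: dark round iron foot 196 mm in diameter, above it the faceplate, an aluminium disc 220 mm in diameter and 17 mm thick, top 70 mm above the bench. Origin: on the spindle axis at bench level; z up; yaw does not change. A small black-knobbed spring plunger (the detent) stands out at its +x side under the faceplate.
- seat (a point): Centre of the faceplate's top face, on the spindle axis; turns with the faceplate. x runs along its long slot, z up. In the slot a steel bar, flush with the top, carries two upright steel dowels: 10 mm thick, 96 mm apart on the line y = 0, 16 mm tall, tapering over the last 3 mm to a 6 mm tip. See slot for where the bar is clamped.
- slot (a point): The same point as seat, the middle of the slot. The dowel bar is clamped by hand: the midpoint between the two dowels lies up to 12 mm either way along the slot (x) from here. How far is not reported: find it by touch or by eye. The bar does not slip under working forces.
- faceplate (a joint): Angle of the faceplate about its vertical spindle, rad, growing anticlockwise from above. 0: the stop where it stands; 0.785 (45 degrees): the next stop; more stops follow every 45 degrees. A spring detent holds it at each: leaving a stop takes up to 0.5 N m (6 N at the handle); past half way (0.39) it pulls on into the next stop.
- handle (a point): The faceplate's turning handle, an upright dark wooden post 16 mm in diameter, 45 mm tall, standing on the faceplate at (-37, -89) mm in its x, y, 96 mm from the spindle. This point is on its axis, 30 mm above the faceplate's top. Turns with the faceplate; axes as seat. It is pushed or pulled sideways.
- gouge_mid: Bystander: carving gouge lying on the bench between the work and the stand, 210 mm long, 26 mm high; leave alone. Origin at bench level where handle meets blade; handle 125 mm to its -x, blade 85 mm to its +x.
- gouge_near: Bystander: smaller gouge lying on the robot's side of the bench, 195 mm long, 26 mm high; origin as above (handle 115 mm, blade 80 mm).
- mallet: Bystander: turned wooden carver's mallet standing on its head, 88 mm in diameter, 195 mm tall. Origin: centre of underside.
- stone: Bystander: grey sharpening stone in a wooden tray, 75 x 220 x 34 mm. Origin: centre of underside.
- oil: Bystander: amber glass oil bottle, 52 mm in diameter, 130 mm tall. Origin: centre of underside.
- offcut: Bystander: pale wooden offcut 60 x 90 x 45 mm. Origin: centre of underside.
- brush: Bystander: bench brush, 250 mm long, 43 mm high, handle to its -x. Origin: under the middle of the bristles.
Things that resemble listed ones, but are neither listed nor needed, are in the scene too. Several things have the shape of the work; the one meant has the colours described above.

How it is judged:
On the way:
1. the board is flush on the faceplate with both dowels in its holes, the faceplate still at its first stop (z of work in the frame of seat between -0.003 and 0.0025 m and horizontal distance between work and seat below 0.016 m and angle between work's own z axis and vertical below 0.03 rad and angle between the x axis of work and the x axis of seat, either way round below 0.06 rad and value of joint faceplate below 0.15 rad), for 0.2 s.
At the end, for the whole second after the job is handed in: The work is at rest on the stand: underside within 2.5 mm of the faceplate's top, tilted less than 0.03 rad, its centre within 16 mm of the spindle and its long axis within 0.06 rad of the slot (a dowel in each hole), and the faceplate rests at its next stop, 0.785 rad within 0.07 (z of work in the frame of seat between -0.003 and 0.0025 m and horizontal distance between work and seat below 0.016 m and angle between work's own z axis and vertical below 0.03 rad and angle between the x axis of work and the x axis of seat, either way round below 0.06 rad and value of joint faceplate between 0.715 and 0.855 rad and linear speed of work below 0.02 m/s); the robot touches nothing.
It fails at once if the work was forced: more than 60 N between the work and the stand (contact force between work and stand above 60 N).
It fails at once if a tool or other bystander on the bench was moved more than 40 mm (distance of any of gouge_mid, gouge_near, mallet, stone, oil, offcut, brush from where it was at the start of the episode above 0.04 m).
It also fails if it takes over 72 s, if anything falls off the work surface, if the arm or the gripper's body presses on something with over 40 N, if the wrist force passes 120 N, or if a joint passes its speed limit or range.

## Working session

There is one attempt and no reset: what is moved stays moved. The work goes in short steps, Python scripts to look and compute and a tool call to move; the robot and the scene stay as the last step left them, time stands still between calls to the robot, and variables do not carry over. Pictures are saved under pics/ and viewed, and the job is handed in when it is done.

Besides the shell and the picture viewer there is one more tool, called after "Request:" as name(argument=value, ...) on one line, values as JSON. move_arm: Moves the arm, as the interface text tells. Its arguments: {"type":"object","properties":{"deltas":{"type":"array"},"gripper":{"type":"number"},"grip_force":{"type":"number"}},"required":["deltas"]}

```bash
mkdir -p pics
cat > h.py <<'E'
from workcell import *
import numpy as np, cv2
from scipy.spatial.transform import Rotation as R
def snap(n,f):
    s=state(); im,d=read_camera(n); cv2.imwrite(f'pics/{f}.png',im[:,:,::-1]); np.savez(f'pics/{f}.npz',im=im,d=d,p=s['ee_pos'],o=s['orientation']); return s
def cam(n,f):
    z=np.load(f'pics/{f}.npz'); c=camera_params(n); K=np.array(c['K'])
    if n=='wrist':
        T=np.eye(4);T[:3,:3]=R.from_rotvec(z['o']).as_matrix();T[:3,3]=z['p'];M=T@np.array(c['tool_from_camera']);return z['im'],z['d'],K,M[:3,:3],M[:3,3]
    return z['im'],z['d'],K,np.array(c['rotation']),np.array(c['eye'])
def p3(n,f,u,v,zw=None):
    im,d,K,Rm,e=cam(n,f); r=np.linalg.solve(K,[u,v,1.]); 
    if zw is None:
        q=d[int(round(v)),int(round(u))]; return Rm@(r*q)+e
    w=Rm@r; return e+w*(zw-e[2])/w[2]
def cloud(n,f):
    im,d,K,Rm,e=cam(n,f); v,u=np.mgrid[:384,:512]; P=np.stack([(u-K[0,2])/K[0,0]*d,(v-K[1,2])/K[1,1]*d,d],-1); return P@Rm.T+e
E
python3 - <<'E'
from h import *
s=snap('top','top0'); snap('scene','sc0'); print(s)
for n in ('top','scene','wrist'):print(n,camera_params(n))
for n in('top0','sc0'):
    im=cv2.imread(f'pics/{n}.png'); cv2.imwrite(f'pics/{n}b.png',cv2.resize(im,(800,600),interpolation=cv2.INTER_CUBIC))
E
```

```text
{'time_s': 0.0, 'qpos': array([-1.31929971e+00,  1.81543871e-01,  1.60803354e+00,  3.28228657e-05,
        1.35381392e+00, -2.06301531e-01]), 'dq': array([-1.32008654e-04,  1.65072617e-03, -8.20620758e-05, -4.28966805e-04,
       -4.66442470e-05,  1.84952116e-03]), 'tau': array([-2.91215954e-03, -4.44886100e+01, -3.51334155e+01, -5.38983168e-04,
        8.97104357e-03, -2.71904662e-05]), 'ee_pos': array([ 0.2540183 , -0.51523107,  0.23837022]), 'orientation': array([-3.05790035e+00, -7.12425461e-01,  1.35066364e-05]), 'force': array([0.09469279, 0.21084475, 0.64445241]), 'ft_torque': array([-0.00333463, -0.03371378, -0.04834298]), 'finger_gap': 0.08531687077021484}
top {'K': array([[380.94472331,   0.        , 254.90266673],
       [  0.        , 380.94472331, 190.16017125],
       [  0.        ,   0.        ,   1.        ]]), 'eye': array([0.39444628, 0.04920824, 1.07369138]), 'rotation': array([-2.15504519,  2.15820441, -0.11204662])}
scene {'K': array([[409.09568385,   0.        , 256.33857125],
       [  0.        , 409.09568385, 188.13740974],
       [  0.        ,   0.        ,   1.        ]]), 'eye': array([ 1.13707127, -0.14923331,  0.95523142]), 'rotation': array([-2.08559587, -1.51616491,  0.5010148 ])}
wrist {'K': array([[289.7227609 ,   0.        , 253.54395912],
       [  0.        , 289.7227609 , 188.56581797],
       [  0.        ,   0.        ,   1.        ]]), 'tool_from_camera': array([[ 5.67483049e-04, -9.49404326e-01, -3.14055892e-01,
         8.12798785e-02],
       [ 9.99999733e-01,  6.83335047e-04, -2.58802187e-04,
        -3.19579302e-04],
       [ 4.60313313e-04, -3.14055661e-01,  9.49404461e-01,
        -1.34680957e-01],
       [ 0.00000000e+00,  0.00000000e+00,  0.00000000e+00,
         1.00000000e+00]])}
```

```bash
sed -i "s/np.array(c\['rotation'\])/R.from_rotvec(c['rotation']).as_matrix()/" h.py
```

```text
(no output)
```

View pics/top0b.png

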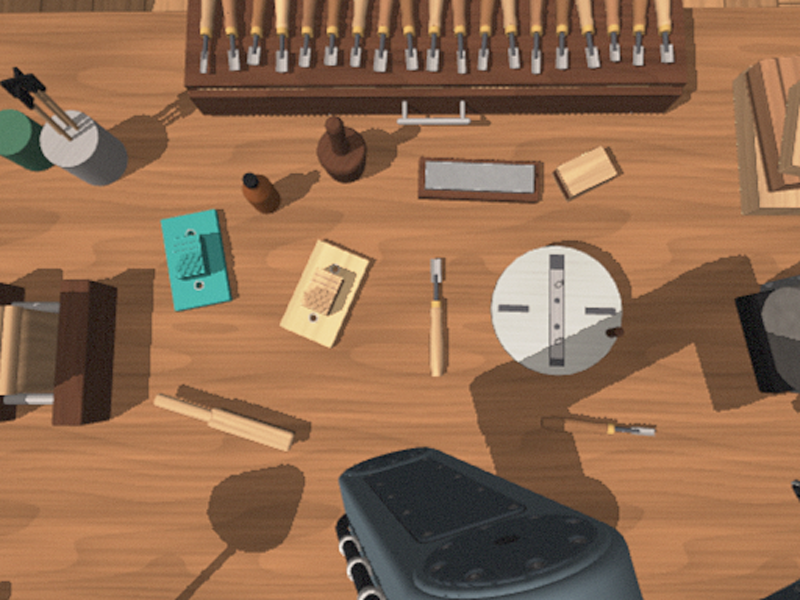

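View pics/sc0b.png

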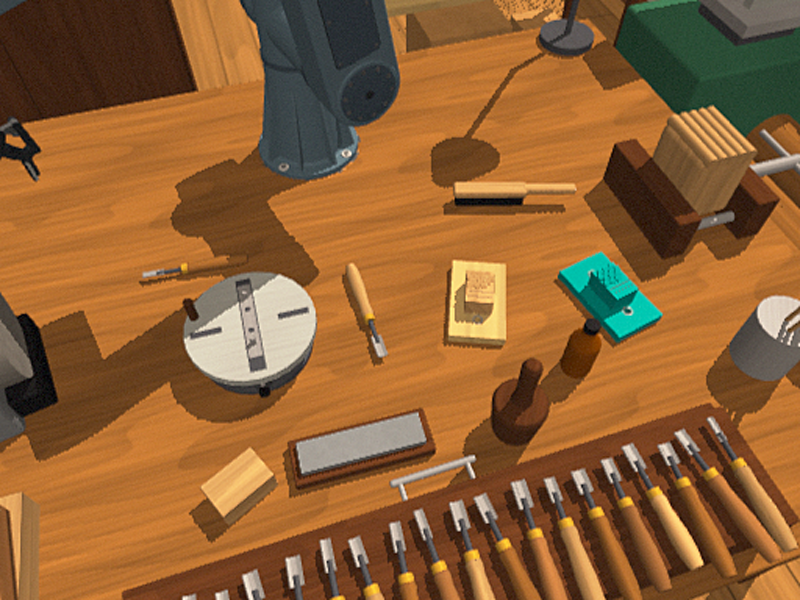

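Pale work is at (327,293), the stand at (556,310) with its handle at (614,331), and the teal board is a look-alike. Next I'll enlarge the crops to measure.

Run:
```python
from h import *
im=cv2.imread('pics/top0.png')
a=cv2.resize(im[145:230,170:245],None,fx=7,fy=7,interpolation=cv2.INTER_CUBIC)
b=cv2.resize(im[150:245,308:403],None,fx=6.3,fy=6.3,interpolation=cv2.INTER_CUBIC)
cv2.imwrite('pics/cw.png',a);cv2.imwrite('pics/cs.png',b)
P=cloud('top','top0')
# board top
m=np.zeros((384,512),bool);m[145:230,170:245]=1
mm=m&(abs(P[...,2]-.018)<.006); print(mm.sum())
hsv=cv2.cvtColor(im,cv2.COLOR_BGR2HSV)
pts=P[mm][:,:2].astype(np.float32); print(np.median(P[mm][:,2])); r=cv2.minAreaRect(pts); print('board',r)
mb=m&(P[...,2]>.045)&(P[...,2]<.07); r=cv2.minAreaRect(P[mb][:,:2].astype(np.float32)); print('block',r, np.median(P[mb][:,2]))
m=np.zeros((384,512),bool);m[150:245,308:403]=1
mf=m&(abs(P[...,2]-.07)<.006); pf=P[mf]; print('plate z',np.median(pf[:,2]), cv2.minEnclosingCircle(pf[:,:2].astype(np.float32)),pf.mean(0))
mh=m&(P[...,2]>.095);print('handle',P[mh].mean(0),P[mh][:,2].max(),mh.sum())
```

```text
1619
0.01775162590765289
board ((0.5244686603546143, 0.1960839480161667), (0.10085645318031311, 0.17029595375061035), 66.8799819946289)
block ((0.5244060754776001, 0.19608737528324127), (0.05118848755955696, 0.07002762705087662), 66.93399810791016) 0.05484176035964328
plate z 0.07010500512044726 ((0.4893682301044464, -0.20512601733207703), 0.11023639887571335) [ 0.48817652 -0.2035884   0.07011187]
handle [ 0.42241067 -0.12444133  0.58161999] 1.0736913780063644 86
```

View pics/cw.png

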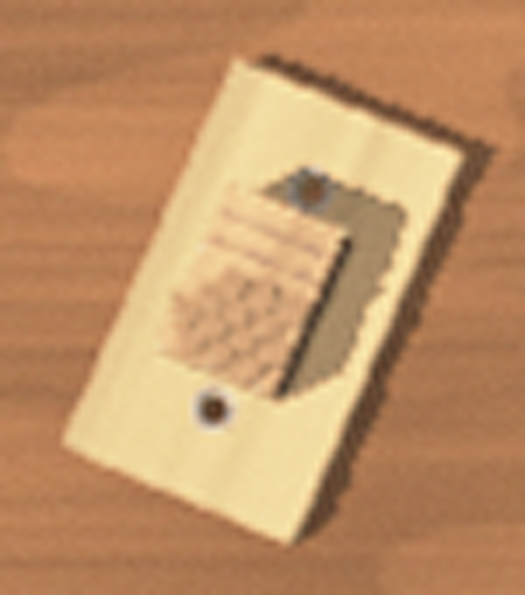

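View pics/cs.png

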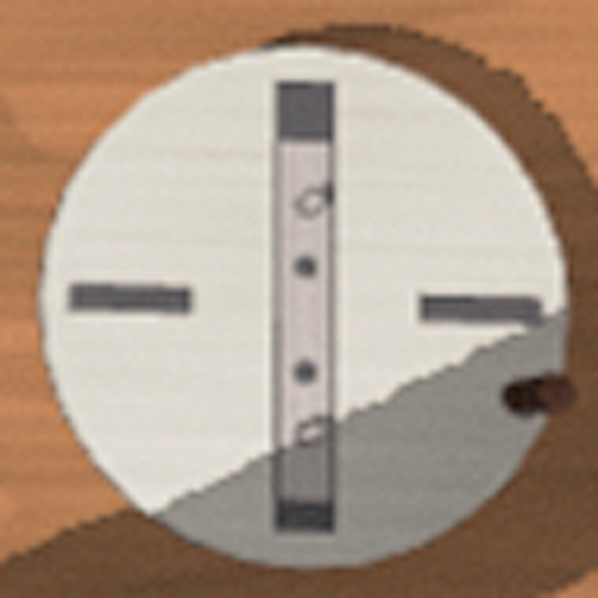

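```bash
cat >> h.py <<'E'
def go(x,y,z,th):
    "deltas in tool frame (translation first, for a down-pointing tool)"
    s=state(); p=s['ee_pos']; Rm=R.from_rotvec(s['orientation']).as_matrix(); t0=np.degrees(np.arctan2(Rm[1,0],Rm[0,0]))
    d=Rm.T@(np.array([x,y,z])-p)*1000
    print('t',round(s['time_s'],2),'pos',p.round(4),'th',round(t0,2),'zax',Rm[:,2].round(4),'dp',d.round(1),'twist',round((t0-th+180)%360-180,2),'F',s['force'].round(1),'gap',round(s['finger_gap'],4))
E
python3 - <<'E'
from h import *
f=lambda u,v:p3('top','top0',308+(u+.5)/6.3-.5,150+(v+.5)/6.3-.5,.07)
a,b=f(130,298),f(480,308);print(a,b,np.degrees(np.arctan2(*(a-b)[:2]*[-1,1])))
a,b=f(305,82),f(305,530);print(a,b,(a+b)/2); a,b=f(305,140),f(305,502);print(a,b,(a+b)/2)
a,b=[p3('top','top0',308+u/6.3,150+v/6.3,.078) for u,v in((312,203),(312,430))];print(a,b,(a+b)/2)
go(.485,-.205,.2,0)
E
```

```text
[ 0.49238945 -0.13293427  0.07      ] [ 0.48790507 -0.27893895  0.07      ] -1.7592270561488423
[ 0.5840938  -0.20894965  0.07      ] [ 0.39569739 -0.20306603  0.07      ] [ 0.48989559 -0.20600784  0.07      ]
[ 0.55924313 -0.20817356  0.07      ] [ 0.4072371  -0.20342642  0.07      ] [ 0.48324012 -0.20579999  0.07      ]
[ 0.53018222 -0.2092714   0.078     ] [ 0.43561528 -0.20627461  0.078     ] [ 0.48289875 -0.207773    0.078     ]
t 0.1 pos [ 0.254  -0.5153  0.2385] th 26.23 zax [-4.0e-04  1.5e-03 -1.0e+00] dp [ 344.3 -176.2   38.9] twist 26.23 F [-0.5 -0.4 -0.7] gap 0.0855
```

Request:
move_arm(deltas=[{"dp": [34,-17,0],"twist": 0},{"dp": [34,-17,0],"twist": 0},{"dp": [34,-17,0],"twist": 0},{"dp": [34,-17,0],"twist": 0},{"dp": [34,-17,0],"twist": 0}], gripper=1)

```text
time_s: 0.52
ee_pos: [0.3673, -0.3642, 0.2356]
orientation: [-3.061, -0.692, 0.004]
force: [-0.1, -0.7, -0.3]
finger_gap: 0.0853
```

Request:
move_arm(deltas=[{"dp": [34,-17,0],"twist": 0},{"dp": [34,-17,0],"twist": 0},{"dp": [34,-17,0],"twist": 0},{"dp": [34,-17,10],"twist": 0},{"dp": [34,-17,20],"twist": 0}])

```text
time_s: 0.93
ee_pos: [0.4883, -0.2082, 0.2088]
orientation: [3.064, 0.691, 0.002]
force: [0.7, -0.1, 0.1]
finger_gap: 0.0851
```

Request:
move_arm(deltas=[{"dp": [0,0,0],"twist": 7},{"dp": [0,0,0],"twist": 7},{"dp": [0,0,0],"twist": 7},{"dp": [0,0,0],"twist": 7},{"dp": [0,0,0],"twist": 0}])

```text
time_s: 1.35
ee_pos: [0.4897, -0.196, 0.2018]
orientation: [-3.132, 0.083, 0.011]
force: [0.0, -0.9, 0.8]
finger_gap: 0.0852
```

Run:
```python
from h import *
go(.485,-.206,.2,-1.8)
```

```text
t 1.35 pos [ 0.4897 -0.196   0.2018] th -3.04 zax [-0.0069  0.009  -0.9999] dp [-4.1 10.2  1.7] twist -1.24 F [ 0.  -0.9  0.8] gap 0.0852
```

Request:
move_arm(deltas=[{"dp": [-4,10,2],"twist": -1.2},{"dp": [0,0,0],"twist": 0},{"dp": [0,0,0],"twist": 0}])

```text
time_s: 1.6
ee_pos: [0.4846, -0.2052, 0.1988]
orientation: [-3.131, 0.034, 0.013]
force: [-0.4, 0.8, -0.4]
finger_gap: 0.085
```

Run:
```python
from h import *
go(.485,-.206,.2,-1.8)
snap('wrist','w1')
im=cv2.imread('pics/w1.png');cv2.imwrite('pics/w1b.png',cv2.resize(im,(800,600),interpolation=cv2.INTER_CUBIC))
```

```text
t 1.6 pos [ 0.4846 -0.2052  0.1988] th -1.25 zax [-0.0084  0.0103 -0.9999] dp [ 0.4  0.8 -1.2] twist 0.55 F [-0.4  0.8 -0.4] gap 0.085
```

View pics/w1b.png

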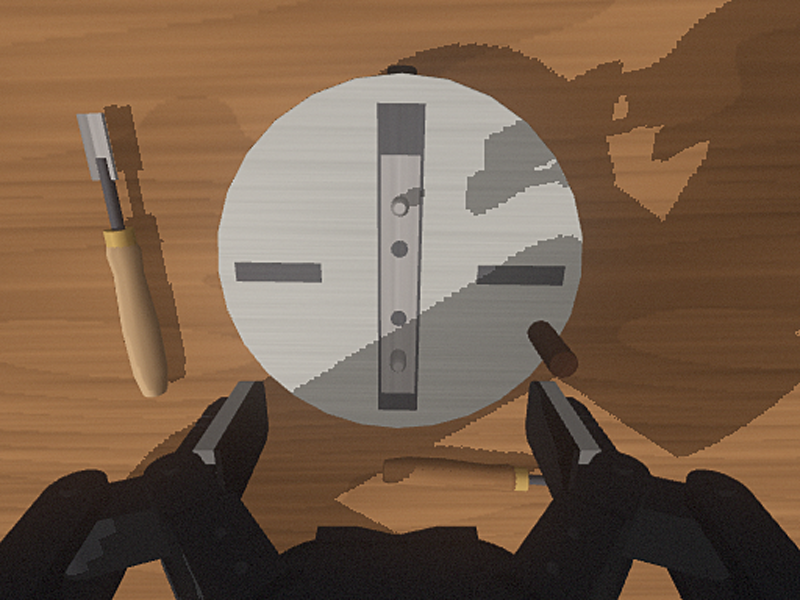

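Run:
```python
from h import *
im=cv2.imread('pics/w1.png')
c=im[55:275,225:290]; cv2.imwrite('pics/w1c.png',cv2.resize(np.hstack([c[:110],c[110:]]),None,fx=5.4,fy=5.4,interpolation=cv2.INTER_CUBIC))
P=cloud('wrist','w1')
Q=P[55:275,225:290]; m=(Q[...,2]>.078)
ys,xs=np.nonzero(m)
for sel in (ys<110,ys>=110):
    q=Q[ys[sel],xs[sel]]; print(q.mean(0),q[:,2].max(),len(q), np.median(q,0)); t=q[q[:,2]>.084]; print('top',t.mean(0),len(t))
Q=P[40:290,120:400]
m=abs(Q[...,2]-.07)<.004; print(cv2.minEnclosingCircle(Q[m][:,:2].astype(np.float32)),np.median(Q[m][:,2]))
f=lambda u,v:p3('wrist','w1',u*.64-.18,v*.64-.18,.07)
a,b=f(278,272),f(521,275.5);print(a,b,np.degrees(np.arctan2(*(a-b)[:2]*[-1,1])))
```

```text
[ 0.54005212 -0.20644351  0.13624675] 0.3327433222401294 135 [ 0.53406797 -0.20730598  0.08548632]
top [ 0.54178352 -0.20676412  0.15086429] 106
[ 0.46627987 -0.20429743  0.13806946] 0.3327433222401294 124 [ 0.43963568 -0.20471314  0.08535382]
top [ 0.4799875  -0.20453191  0.16695019] 82
((0.4909101724624634, -0.20504313707351685), 0.11026794463396072) 0.07007448634257724
[ 0.4932977  -0.13180748  0.07      ] [ 0.48842324 -0.27839867  0.07      ] -1.9045030102346778
```

View pics/w1c.png

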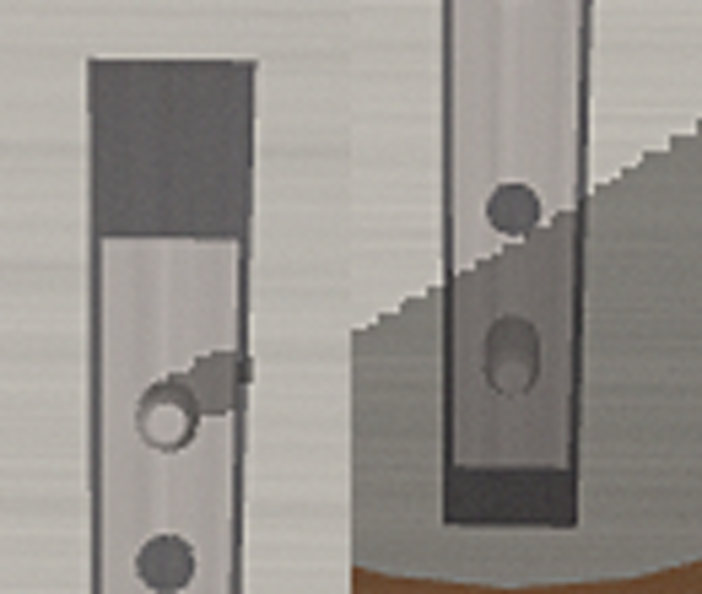

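Run:
```python
from h import *
f=lambda u,v,z:p3('wrist','w1',225+(u+.5)/5.4-.5,55+(v+.5)/5.4-.5,z)
a=f(167,421,.086);b=f(161,594+375,.086)
print(a,b,(a+b)/2,np.linalg.norm(a-b),np.degrees(np.arctan2(*(a-b)[1::-1])))
a=f(173,60,.07);b=f(161,594+523,.07);print('slot',(a+b)/2)
a=f(170,238,.07);b=f(161,594+467,.07);print('bar',(a+b)/2)
# tool frame
s=np.load('pics/w1.npz')
go(.5244,.1961,.15,-23.1)
```

```text
[ 0.53274968 -0.20612322  0.086     ] [ 0.43717623 -0.2032308   0.086     ] [ 0.48496295 -0.20467701  0.086     ] 0.09561720595107971 -1.7334617295233459
slot [ 0.49134869 -0.20514011  0.07      ]
bar [ 0.48436847 -0.20478927  0.07      ]
t 1.65 pos [ 0.4846 -0.2052  0.1987] th -1.27 zax [-0.0085  0.0102 -0.9999] dp [  31.3 -401.6   52.5] twist 21.83 F [-0.1 -0.3 -0.1] gap 0.0852
```

Request:
move_arm(deltas=[{"dp": [3,-36,0],"twist": 0},{"dp": [3,-36,0],"twist": 0},{"dp": [3,-36,0],"twist": 0},{"dp": [3,-36,0],"twist": 0},{"dp": [3,-36,0],"twist": 0}])

```text
time_s: 2.07
ee_pos: [0.5046, -0.0267, 0.2009]
orientation: [-3.134, 0.047, 0.01]
force: [0.3, 0.5, 0.4]
finger_gap: 0.0856
```

Request:
move_arm(deltas=[{"dp": [3,-36,5],"twist": 0},{"dp": [3,-36,10],"twist": 0},{"dp": [3,-36,10],"twist": 0},{"dp": [3,-36,15],"twist": 0},{"dp": [3,-36,15],"twist": 0}])

```text
time_s: 2.48
ee_pos: [0.5276, 0.1629, 0.1512]
orientation: [-3.134, 0.041, -0.009]
force: [1.0, -0.9, 0.4]
finger_gap: 0.0855
```

Request:
move_arm(deltas=[{"dp": [0,-20,10],"twist": 6},{"dp": [0,0,0],"twist": 6},{"dp": [0,0,0],"twist": 6},{"dp": [0,0,0],"twist": 4},{"dp": [0,0,0],"twist": 0}])

```text
time_s: 2.9
ee_pos: [0.5243, 0.1947, 0.1368]
orientation: [-3.066, 0.639, 0.004]
force: [0.0, 0.4, 0.3]
finger_gap: 0.0855
```

Run:
```python
from h import *
go(.5244,.1961,.131,-23.1)
```

```text
t 2.9 pos [0.5243 0.1947 0.1368] th -23.53 zax [-4.0e-04  9.7e-03 -1.0e+00] dp [-0.4 -1.2  5.8] twist -0.43 F [0.  0.4 0.3] gap 0.0855
```

Request:
move_arm(deltas=[{"dp": [0,-1,6],"twist": -0.4},{"dp": [0,0,0],"twist": 0},{"dp": [0,0,0],"twist": 0}])

```text
time_s: 3.15
ee_pos: [0.5248, 0.1961, 0.1305]
orientation: [-3.071, 0.616, 0.003]
force: [-0.7, 0.4, 1.1]
finger_gap: 0.0854
```

Run:
```python
from h import *
go(.5244,.1961,.131,-23.1)
snap('wrist','w2')
im=cv2.imread('pics/w2.png');cv2.imwrite('pics/w2b.png',cv2.resize(im,(800,600),interpolation=cv2.INTER_CUBIC))
```

```text
t 3.15 pos [0.5248 0.1961 0.1305] th -22.67 zax [ 1.0e-04  9.9e-03 -1.0e+00] dp [-0.4  0.1 -0.5] twist 0.43 F [-0.7  0.4  1.1] gap 0.0854
```

View pics/w2b.png

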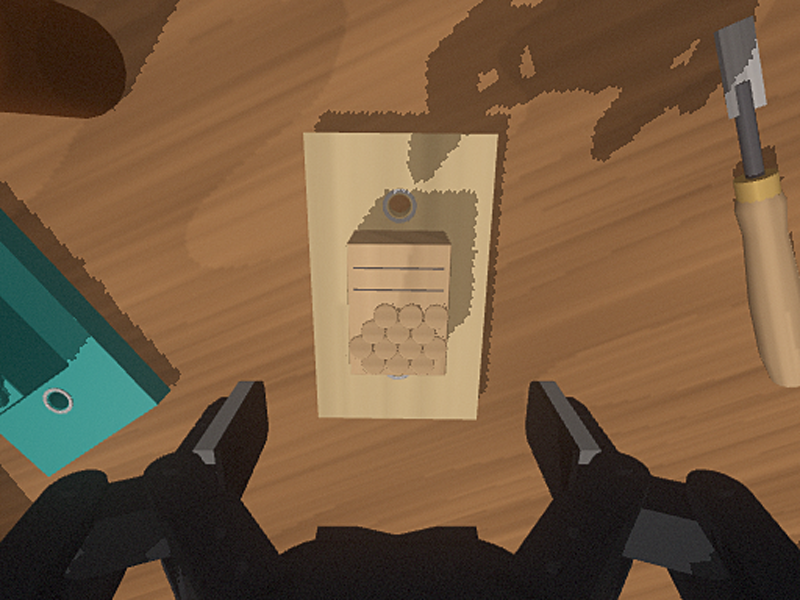

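Run:
```python
from h import *
im=cv2.imread('pics/w2.png')
c=im[75:275,185:325]; cv2.imwrite('pics/w2c.png',cv2.resize(c,None,fx=4,fy=4,interpolation=cv2.INTER_CUBIC)[:,:800])
c=im[115:150,235:277]; cv2.imwrite('pics/w2d.png',cv2.resize(c,None,fx=14,fy=14,interpolation=cv2.INTER_CUBIC))
P=cloud('wrist','w2')
Q=P[60:290,180:340].copy()
m=(abs(Q[...,2]-.018)<.005); r=cv2.minAreaRect(Q[m][:,:2].astype(np.float32));print('board',r,np.median(Q[m][:,2]))
m=(Q[...,2]>.045)&(Q[...,2]<.07); r=cv2.minAreaRect(Q[m][:,:2].astype(np.float32));print('block',r)
```

```text
board ((0.5261192321777344, 0.1962428092956543), (0.10032002627849579, 0.1705276072025299), 66.76541900634766) 0.018078240634714943
block ((0.5264803171157837, 0.19605866074562073), (0.05013250559568405, 0.0706402063369751), 66.73400115966797)
```

View pics/w2c.png

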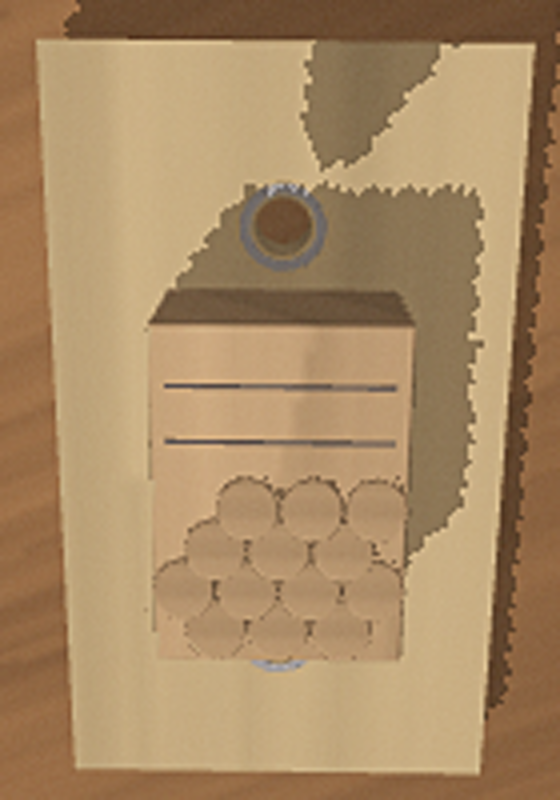

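View pics/w2d.png

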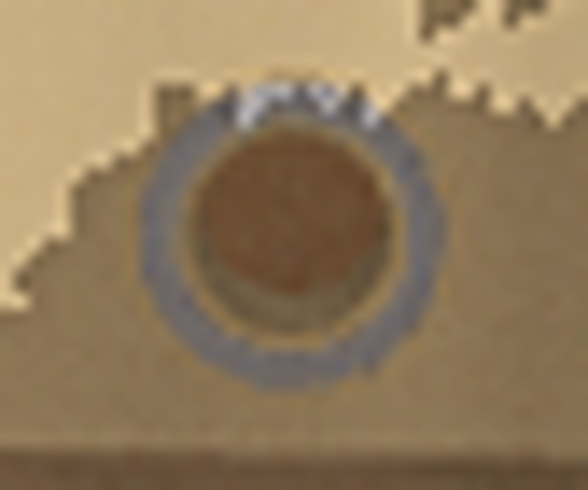

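Run:
```python
from h import *
h=p3('wrist','w2',235+(292.5)/14-.5,115+(235.5)/14-.5,.018); a=np.radians(-23.2)
print('hole',h,'centre',h[:2]-.048*np.array([np.cos(a),np.sin(a)]))
f=lambda u,v:p3('wrist','w2',185+(u+.5)/4-.5,75+(v+.5)/4-.5,.018)
c=[f(37,39),f(535,43),f(480,774),f(75,767)]
print(np.array(c),np.mean(c,0))
d=(c[0]+c[1]-c[2]-c[3]);print(np.degrees(np.arctan2(d[1],d[0])))
l=(c[0]-c[3]);r=c[1]-c[2];print([np.degrees(np.arctan2(d[1],d[0])) for d in(l,r)])
for n in('w1','w2'):
    z=np.load(f'pics/{n}.npz'); Rm=R.from_rotvec(z['o']).as_matrix()
    q=h if n=='w2' else np.array([0.53275,-0.20612,.086]); print(n,'front in tool mm',Rm.T@(q-z['p'])*1000)
go(.5255,.1961,.036,-23.25)
```

```text
hole [0.57047151 0.17718808 0.018     ] centre [0.52635301 0.19609729]
[[0.62390562 0.2085417  0.018     ]
 [0.58474677 0.11665188 0.018     ]
 [0.42830669 0.18348    0.018     ]
 [0.46807874 0.27537733 0.018     ]] [0.52625945 0.19601273 0.018     ]
-23.17301789333976
[np.float64(-23.214954468956822), np.float64(-23.131219559921313)]
w1 front in tool mm [ 49.09512658   1.02933925 112.34611421]
w2 front in tool mm [ 49.87278461   0.85229621 112.27565164]
t 3.2 pos [0.5246 0.196  0.1303] th -22.69 zax [-5.0e-04  9.8e-03 -1.0e+00] dp [ 1.2  0.4 94.3] twist 0.56 F [-0.3  0.1 -0.3] gap 0.0855
```

Request:
move_arm(deltas=[{"dp": [1.5,0,25],"twist": 0.4},{"dp": [0,0,25],"twist": 0},{"dp": [0,0,20],"twist": 0},{"dp": [0,0,10],"twist": 0},{"dp": [0,0,0],"twist": 0}])

```text
time_s: 3.62
ee_pos: [0.5294, 0.1954, 0.0505]
orientation: [-3.067, 0.622, -0.007]
force: [-0.8, -0.1, -0.0]
finger_gap: 0.0856
```

Run:
```python
from h import *
go(.5263,.1961,.038,-23.17)
```

```text
t 3.62 pos [0.5294 0.1954 0.0505] th -22.94 zax [ 0.0067  0.0108 -0.9999] dp [-3.2  0.7 12.5] twist 0.23 F [-0.8 -0.1 -0. ] gap 0.0856
```

Request:
move_arm(deltas=[{"dp": [-3,0.5,6],"twist": 0.2},{"dp": [0,0,6],"twist": 0},{"dp": [0,0,0],"twist": 0},{"dp": [0,0,0],"twist": 0}])

```text
time_s: 3.95
ee_pos: [0.5277, 0.1962, 0.0397]
orientation: [-3.065, 0.627, -0.01]
force: [-0.0, 0.6, 0.4]
finger_gap: 0.0856
```

Run:
```python
from h import *
go(.5263,.1961,.038,-23.17)
```

```text
t 3.95 pos [0.5277 0.1962 0.0397] th -23.13 zax [ 0.0091  0.0111 -0.9999] dp [-1.3  0.6  1.7] twist 0.04 F [-0.   0.6  0.4] gap 0.0856
```

Request:
move_arm(deltas=[{"dp": [0,0,0],"twist": 0},{"dp": [0,0,0],"twist": 0},{"dp": [0,0,0],"twist": 0},{"dp": [0,0,0],"twist": 0},{"dp": [0,0,0],"twist": 0}], gripper=0, grip_force=50)

```text
time_s: 4.37
ee_pos: [0.5295, 0.1963, 0.0425]
orientation: [-3.064, 0.626, -0.017]
force: [0.2, 0.0, -3.4]
finger_gap: 0.0489
```

Request:
move_arm(deltas=[{"dp": [0,0,0],"twist": 0},{"dp": [0,0,0],"twist": 0},{"dp": [0,0,0],"twist": 0},{"dp": [0,0,0],"twist": 0}])

```text
time_s: 4.7
ee_pos: [0.5291, 0.1964, 0.0421]
orientation: [-3.065, 0.626, -0.016]
force: [0.0, -0.0, -0.5]
finger_gap: 0.0489
```

Run:
```python
from h import *
go(.5263,.1961,.038,-23.17)
```

```text
t 4.7 pos [0.5291 0.1964 0.0421] th -23.09 zax [ 0.0126  0.0113 -0.9999] dp [-2.5  1.4  4.1] twist 0.08 F [ 0.  -0.  -0.5] gap 0.0489
```

Request:
move_arm(deltas=[{"dp": [0,0,-10],"twist": 0},{"dp": [0,0,-15],"twist": 0},{"dp": [0,0,-15],"twist": 0},{"dp": [0,0,-10],"twist": 0},{"dp": [0,0,0],"twist": 0}])

```text
time_s: 5.12
ee_pos: [0.5261, 0.1955, 0.0935]
orientation: [-3.066, 0.627, -0.007]
force: [0.4, 1.1, -3.0]
finger_gap: 0.049
```

Run:
```python
from h import *
go(.5263,.1961,.038,-23.17)
snap('wrist','w3')
im=cv2.imread('pics/w3.png');cv2.imwrite('pics/w3b.png',cv2.resize(im,(800,600),interpolation=cv2.INTER_CUBIC))
```

```text
t 5.12 pos [0.5261 0.1955 0.0935] th -23.1 zax [ 0.0068  0.0106 -0.9999] dp [-0.2  0.1 55.5] twist 0.07 F [ 0.4  1.1 -3. ] gap 0.049
```

View pics/w3b.png

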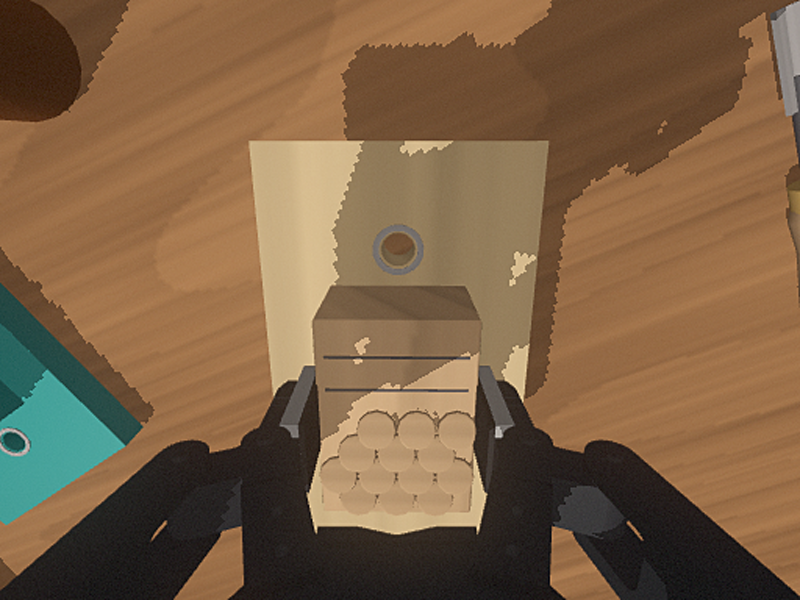

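```bash
cat >> h.py <<'E'
def board(f, rows=(92,180), cols=(165,345)):
    z=np.load(f'pics/{f}.npz'); Rm=R.from_rotvec(z['o']).as_matrix()
    P=cloud('wrist',f)[rows[0]:rows[1],cols[0]:cols[1]].reshape(-1,3); T=(P-z['p'])@Rm*1000
    md=T[(T[:,0]>38)&(T[:,0]<100)&(abs(T[:,1])<55)]; zz=np.median(md[:,2]); 
    m=md[(abs(md[:,2]-zz)<4)]; A=np.c_[m[:,0],m[:,1],np.ones(len(m))]; k,*_=np.linalg.lstsq(A,m[:,2],rcond=None)
    n=np.array([-k[0],-k[1],1]);n/=np.linalg.norm(n); print('board plane tool z med',zz,'slopes x,y',k[:2].round(4),'at x=0:',k[2].round(2),'world normal',-(Rm@n).round(4),'n',len(m))
    return k
def holetool(f,u,v,k):
    z=np.load(f'pics/{f}.npz'); c=camera_params('wrist');M=np.array(c['tool_from_camera']); r=M[:3,:3]@np.linalg.solve(np.array(c['K']),[u,v,1.]); o=M[:3,3]*1000
    t=(k[0]*o[0]+k[1]*o[1]+k[2]-o[2])/(r[2]-k[0]*r[0]-k[1]*r[1]); return o+t*r
E
python3 - <<'E'
from h import *
k=board('w3'); 
im=cv2.imread('pics/w3.png');c=im[138:180,235:277]; cv2.imwrite('pics/w3d.png',cv2.resize(c,None,fx=14,fy=14,interpolation=cv2.INTER_CUBIC))
print(holetool('w3',398*.64-.18,249.5*.64-.18,k))
for n in ('w1','w2'):
  z=np.load(f'pics/{n}.npz');Rm=R.from_rotvec(z['o']).as_matrix()
E
```

```text
board plane tool z med 24.466324974863696 slopes x,y [ 0.0068 -0.0141] at x=0: 24.05 world normal [ 5.e-03 -3.e-04  1.e+00] n 14131
[45.32014229 -0.07164709 24.36435197]
```

View pics/w3d.png

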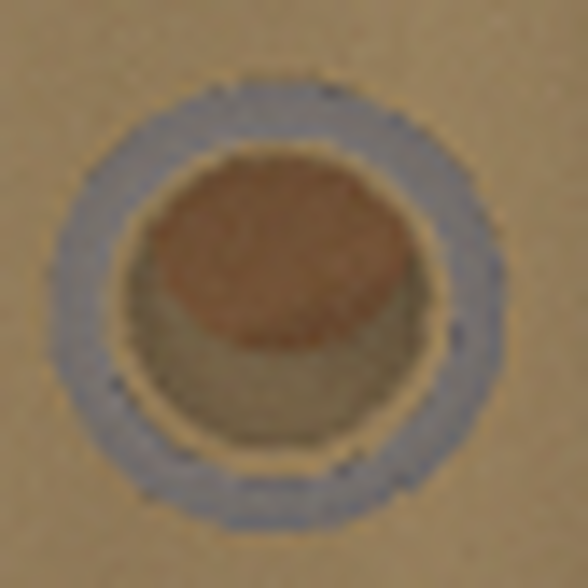

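Request:
move_arm(deltas=[{"dp": [0,0,-20],"twist": 0},{"dp": [0,0,-25],"twist": -5},{"dp": [0,0,-20],"twist": -6},{"dp": [0,0,0],"twist": -6},{"dp": [0,0,0],"twist": -4}])

```text
time_s: 5.58
ee_pos: [0.5221, 0.1942, 0.1561]
orientation: [-3.132, 0.036, 0.003]
force: [0.2, 0.4, -3.9]
finger_gap: 0.0487
```

Run:
```python
from h import *
go(.4876,-.2048,.155,-1.75)
```

```text
t 5.58 pos [0.5221 0.1942 0.1561] th -1.31 zax [-0.0017  0.0095 -1.    ] dp [-25.4 399.7  -2.6] twist 0.44 F [ 0.2  0.4 -3.9] gap 0.0487
```

Request:
move_arm(deltas=[{"dp": [-3,34,0],"twist": 0},{"dp": [-3,36,0],"twist": 0},{"dp": [-3,36,0],"twist": 0},{"dp": [-3,36,0],"twist": 0},{"dp": [-3,36,0],"twist": 0}])

```text
time_s: 6.0
ee_pos: [0.5024, 0.0181, 0.152]
orientation: [-3.129, 0.009, 0.003]
force: [1.3, -0.6, -3.4]
finger_gap: 0.0488
```

Request:
move_arm(deltas=[{"dp": [-3,36,0],"twist": 0},{"dp": [-3,36,0],"twist": 0},{"dp": [-3,36,0],"twist": 0},{"dp": [-3,36,0],"twist": 0},{"dp": [-3,30,0],"twist": 0}])

```text
time_s: 6.42
ee_pos: [0.4818, -0.1636, 0.1462]
orientation: [-3.127, 0.008, 0.009]
force: [0.6, 0.1, -3.6]
finger_gap: 0.0489
```

Run:
```python
from h import *
go(.4876,-.2048,.15,-1.75)
```

```text
t 6.42 pos [ 0.4818 -0.1636  0.1462] th -0.29 zax [-0.0056  0.0147 -0.9999] dp [ 6.  41.1 -4.5] twist 1.46 F [ 0.6  0.1 -3.6] gap 0.0489
```

Request:
move_arm(deltas=[{"dp": [1,14,0],"twist": 0.6},{"dp": [2,12,-1],"twist": 0.6},{"dp": [2,10,-1],"twist": 0},{"dp": [1,4,-1],"twist": 0},{"dp": [0,0,0],"twist": 0}])

```text
time_s: 6.83
ee_pos: [0.4848, -0.2115, 0.1459]
orientation: [-3.126, 0.054, 0.014]
force: [0.3, 0.1, -4.0]
finger_gap: 0.0485
```

Run:
```python
from h import *
go(.4876,-.2048,.15,-1.75)
snap('wrist','w4')
im=cv2.imread('pics/w4.png');cv2.imwrite('pics/w4b.png',cv2.resize(im[80:290,150:360],None,fx=2.8,fy=2.8,interpolation=cv2.INTER_CUBIC))
board('w4')
```

```text
t 6.83 pos [ 0.4848 -0.2115  0.1459] th -1.98 zax [-0.0089  0.0156 -0.9998] dp [ 2.5 -6.9 -4.1] twist -0.23 F [ 0.3  0.1 -4. ] gap 0.0485
board plane tool z med 24.467270147618272 slopes x,y [ 0.0071 -0.0136] at x=0: 24.03 world normal [ 0.0165 -0.0022  0.9999] n 14175
```

View pics/w4b.png

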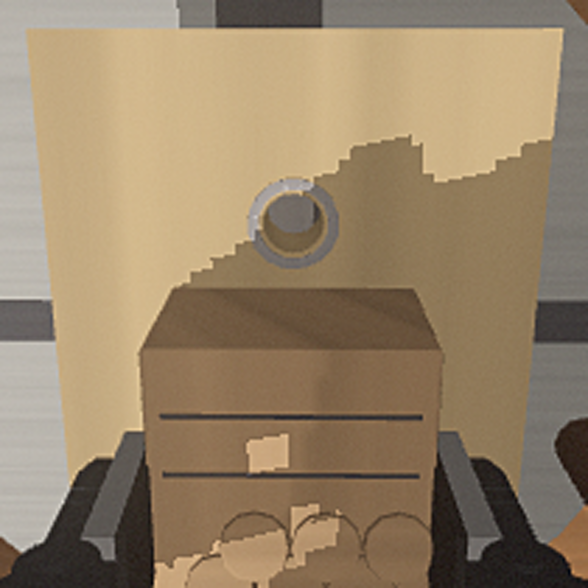

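Request:
move_arm(deltas=[{"dp": [1,-3,0],"twist": -0.2},{"dp": [1,-3,0],"twist": 0},{"dp": [0,0,0],"twist": 0},{"dp": [0,0,0],"twist": 0}])

```text
time_s: 7.22
ee_pos: [0.4874, -0.2002, 0.1453]
orientation: [-3.123, 0.04, 0.016]
force: [0.7, 0.3, -3.6]
finger_gap: 0.049
```

Run:
```python
from h import *
go(.4876,-.2048,.14,-1.75)
snap('wrist','w5')
im=cv2.imread('pics/w5.png');cv2.imwrite('pics/w5b.png',cv2.resize(im[135:185,230:280],None,fx=11,fy=11,interpolation=cv2.INTER_CUBIC))
k=board('w5')
```

```text
t 7.22 pos [ 0.4874 -0.2002  0.1453] th -1.45 zax [-0.0103  0.0179 -0.9998] dp [0.4 4.7 5.2] twist 0.3 F [ 0.7  0.3 -3.6] gap 0.049
board plane tool z med 24.467228488526032 slopes x,y [ 0.0066 -0.014 ] at x=0: 24.07 world normal [ 0.0172 -0.0041  0.9998] n 14192
```

View pics/w5b.png

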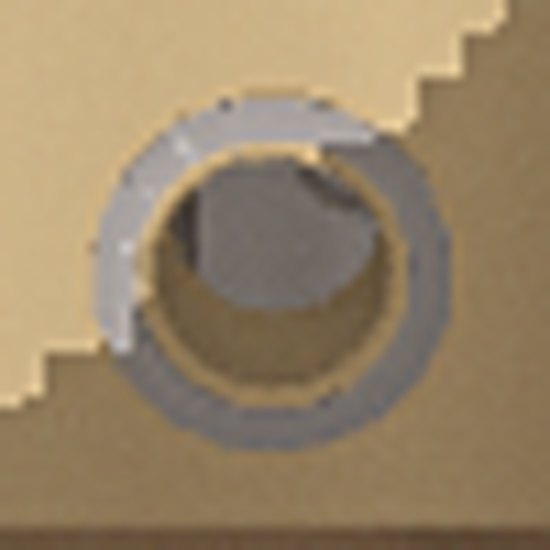

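Request:
move_arm(deltas=[{"dp": [0,2,0],"twist": 0.3},{"dp": [0,2,0],"twist": 0},{"dp": [0,0,0],"twist": 0},{"dp": [0,0,0],"twist": 0}])

```text
time_s: 7.6
ee_pos: [0.4875, -0.2036, 0.1455]
orientation: [-3.124, 0.046, 0.016]
force: [0.3, -0.4, -3.2]
finger_gap: 0.0487
```

Run:
```python
from h import *
go(.4876,-.2048,.14,-1.75)
snap('wrist','w6')
im=cv2.imread('pics/w6.png');cv2.imwrite('pics/w6b.png',cv2.resize(im[135:185,230:280],None,fx=11,fy=11,interpolation=cv2.INTER_CUBIC))
k=board('w6')
go(.4876,-.2048,.14,-1.75)
```

```text
t 7.6 pos [ 0.4875 -0.2036  0.1455] th -1.68 zax [-0.01    0.0178 -0.9998] dp [0.2 1.3 5.4] twist 0.07 F [ 0.3 -0.4 -3.2] gap 0.0487
board plane tool z med 24.47700115162664 slopes x,y [ 0.0068 -0.014 ] at x=0: 24.06 world normal [ 0.0173 -0.004   0.9998] n 14181
t 7.65 pos [ 0.4875 -0.2037  0.1455] th -1.69 zax [-0.01    0.0177 -0.9998] dp [0.2 1.2 5.5] twist 0.06 F [ 0.3  0.  -3.4] gap 0.0488
```

View pics/w6b.png

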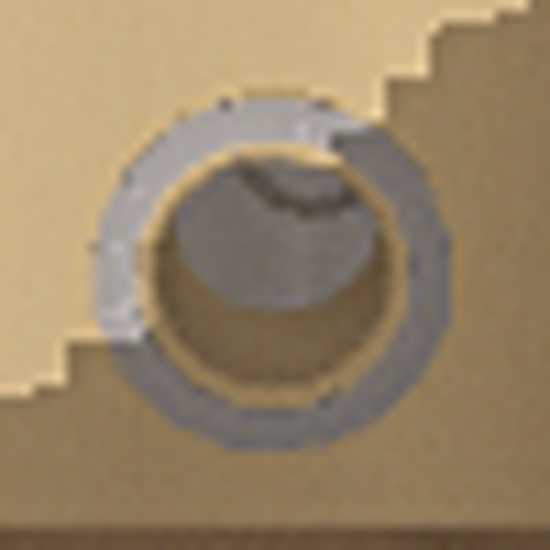

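Request:
move_arm(deltas=[{"dp": [0,1.5,4],"twist": 0},{"dp": [0,0.5,3],"twist": 0},{"dp": [0,0,0],"twist": 0},{"dp": [0,0,0],"twist": 0}])

```text
time_s: 7.98
ee_pos: [0.4872, -0.2062, 0.1376]
orientation: [-3.124, 0.047, 0.016]
force: [-0.1, 0.2, -2.8]
finger_gap: 0.0487
```

Run:
```python
from h import *
go(.4876,-.2048,.14,-1.75)
snap('wrist','w7')
im=cv2.imread('pics/w7.png');cv2.imwrite('pics/w7b.png',cv2.resize(im[135:185,230:280],None,fx=11,fy=11,interpolation=cv2.INTER_CUBIC))
k=board('w7')
def proj(f,p):
    im,d,K,Rm,e=cam('wrist',f); q=K@(Rm.T@(np.array(p)-e)); return q[:2]/q[2]
u=lambda q:((q-[230,135]+.5)*11-.5).round(0)
for f in('w6','w7'):
  print(f,'tip',u(proj(f,[.53275,-.20612,.086])),'base',u(proj(f,[.53275,-.20612,.070])))
```

```text
t 7.98 pos [ 0.4872 -0.2062  0.1376] th -1.73 zax [-0.01    0.0177 -0.9998] dp [ 0.4 -1.4 -2.4] twist 0.02 F [-0.1  0.2 -2.8] gap 0.0487
board plane tool z med 24.480759209725903 slopes x,y [ 0.0065 -0.0142] at x=0: 24.07 world normal [ 0.017  -0.0037  0.9998] n 14185
w6 tip [310. 144.] base [311.  98.]
w7 tip [264. 166.] base [269. 116.]
```

View pics/w7b.png

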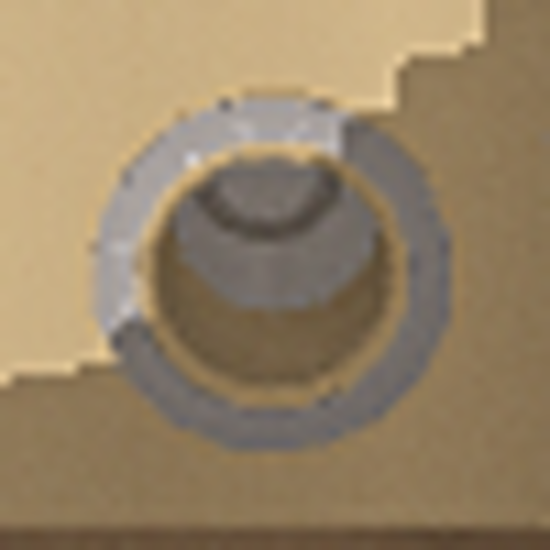

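Run:
```python
from h import *
k=board('w7'); px=lambda u,v:(230+(u+.5)/11-.5,135+(v+.5)/11-.5)
h=holetool('w7',*px(272,272),k); z=np.load('pics/w7.npz');Rm=R.from_rotvec(z['o']).as_matrix()
H=Rm@h/1000+z['p']; n=np.array([.017,-.0037,.9998]); B=H-.018*n
print('hole tool',h,'top',H,'bottom',B)
for v in(158,162,166): print(p3('wrist','w7',*px(268,v),.086))
```

```text
board plane tool z med 24.480759209725903 slopes x,y [ 0.0065 -0.0142] at x=0: 24.07 world normal [ 0.017  -0.0037  0.9998] n 14185
hole tool [45.68210107 -0.16133714 24.37267899] top [ 0.53258284 -0.20698083  0.11273444] bottom [ 0.53227684 -0.20691423  0.09473804]
[ 0.53319517 -0.20634154  0.086     ]
[ 0.5329579  -0.20633456  0.086     ]
[ 0.53272044 -0.20632757  0.086     ]
```

Request:
move_arm(deltas=[{"dp": [0.5,-0.4,3],"twist": 0},{"dp": [0,0,2],"twist": 0},{"dp": [0,0,0],"twist": 0},{"dp": [0,0,0],"twist": 0}])

```text
time_s: 8.37
ee_pos: [0.4876, -0.2056, 0.1319]
orientation: [-3.123, 0.047, 0.017]
force: [-0.6, -0.8, -2.6]
finger_gap: 0.0492
```

Run:
```python
from h import *
go(.4878,-.2058,.13,-1.75)
snap('wrist','w8')
im=cv2.imread('pics/w8.png');cv2.imwrite('pics/w8b.png',cv2.resize(im[135:185,230:280],None,fx=11,fy=11,interpolation=cv2.INTER_CUBIC))
k=board('w8')
```

```text
t 8.37 pos [ 0.4876 -0.2056  0.1319] th -1.73 zax [-0.0103  0.0179 -0.9998] dp [0.3 0.2 1.9] twist 0.02 F [-0.6 -0.8 -2.6] gap 0.0492
board plane tool z med 24.48248889758914 slopes x,y [ 0.0066 -0.0141] at x=0: 24.08 world normal [ 0.0173 -0.004   0.9998] n 14193
```

View pics/w8b.png

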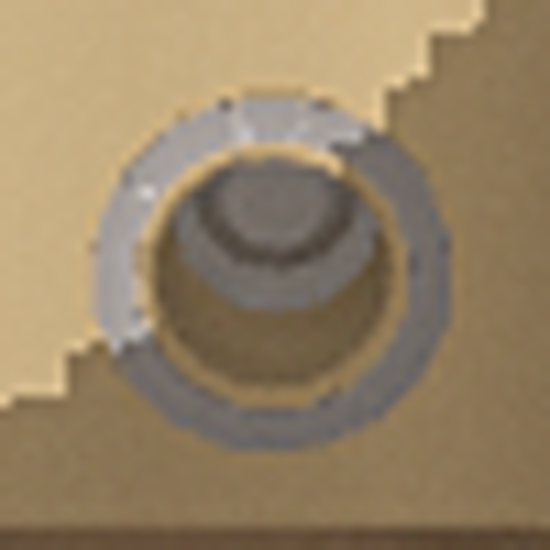

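Request:
move_arm(deltas=[{"dp": [0.2,0,3],"twist": 0},{"dp": [0,0,3],"twist": 0},{"dp": [0,0,0],"twist": 0},{"dp": [0,0,0],"twist": 0}])

```text
time_s: 8.75
ee_pos: [0.4878, -0.2055, 0.1255]
orientation: [-3.124, 0.047, 0.016]
force: [-0.5, -0.5, -2.9]
finger_gap: 0.0489
```

Run:
```python
from h import *
go(.4878,-.2058,.12,-1.75)
snap('wrist','w9')
im=cv2.imread('pics/w9.png');cv2.imwrite('pics/w9b.png',cv2.resize(im[135:185,230:280],None,fx=11,fy=11,interpolation=cv2.INTER_CUBIC))
k=board('w9')
```

```text
t 8.75 pos [ 0.4878 -0.2055  0.1255] th -1.72 zax [-0.01    0.0177 -0.9998] dp [0.  0.4 5.4] twist 0.03 F [-0.5 -0.5 -2.9] gap 0.0489
board plane tool z med 24.491104908639844 slopes x,y [ 0.0063 -0.014 ] at x=0: 24.1 world normal [ 0.0167 -0.0039  0.9999] n 14193
```

View pics/w9b.png

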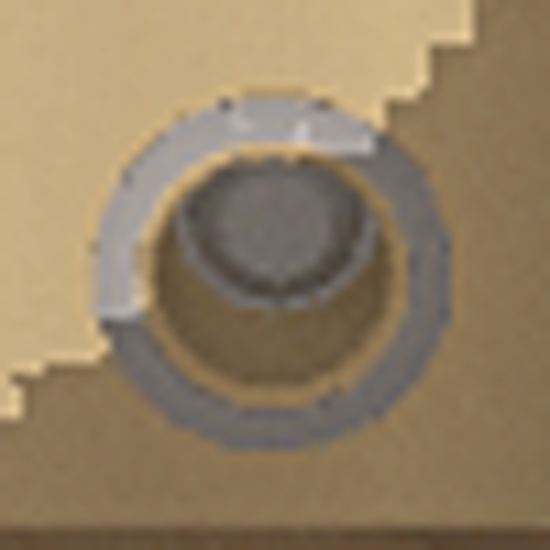

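Request:
move_arm(deltas=[{"dp": [0,0.1,2.5],"twist": 0},{"dp": [0,0,2.5],"twist": 0},{"dp": [0,0,0],"twist": 0},{"dp": [0,0,0],"twist": 0}])

```text
time_s: 9.13
ee_pos: [0.4878, -0.2055, 0.12]
orientation: [-3.124, 0.047, 0.016]
force: [-0.1, -0.1, -3.7]
finger_gap: 0.0487
```

Run:
```python
from h import *
go(.4878,-.2058,.1125,-1.75)
snap('wrist','w10')
im=cv2.imread('pics/w10.png');cv2.imwrite('pics/w10b.png',cv2.resize(im[135:185,230:280],None,fx=11,fy=11,interpolation=cv2.INTER_CUBIC))
k=board('w10')
```

```text
t 9.13 pos [ 0.4878 -0.2055  0.12  ] th -1.73 zax [-0.0099  0.0177 -0.9998] dp [0.1 0.4 7.5] twist 0.02 F [-0.1 -0.1 -3.7] gap 0.0487
board plane tool z med 24.483509676094762 slopes x,y [ 0.0073 -0.0146] at x=0: 24.02 world normal [ 0.0177 -0.0033  0.9998] n 14185
```

View pics/w10b.png

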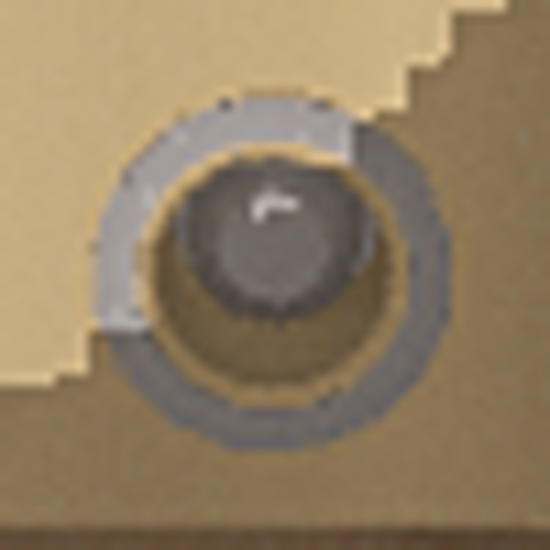

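Request:
move_arm(deltas=[{"dp": [0,0,2],"twist": 0},{"dp": [0,0,2],"twist": 0},{"dp": [0,0,0],"twist": 0},{"dp": [0,0,0],"twist": 0}])

```text
time_s: 9.52
ee_pos: [0.4878, -0.2055, 0.1157]
orientation: [-3.124, 0.047, 0.016]
force: [-0.7, -0.2, -2.6]
finger_gap: 0.0488
```

Request:
move_arm(deltas=[{"dp": [0,0,1],"twist": 0},{"dp": [0,0,0],"twist": 0}])

```text
time_s: 9.68
ee_pos: [0.4878, -0.2055, 0.1146]
orientation: [-3.124, 0.047, 0.016]
force: [-0.7, -0.0, -3.9]
finger_gap: 0.0488
```

Run:
```python
from h import *
go(.4878,-.2058,.1125,-1.75)
```

```text
t 9.68 pos [ 0.4878 -0.2055  0.1146] th -1.73 zax [-0.0098  0.0175 -0.9998] dp [0.  0.4 2.1] twist 0.02 F [-0.7 -0.  -3.9] gap 0.0488
```

Request:
move_arm(deltas=[{"dp": [0,0,0.6],"twist": 0},{"dp": [0,0,0],"twist": 0}])

```text
time_s: 9.85
ee_pos: [0.4878, -0.2055, 0.114]
orientation: [-3.124, 0.047, 0.016]
force: [0.3, 0.5, -3.5]
finger_gap: 0.049
```

Request:
move_arm(deltas=[{"dp": [0,0,0.6],"twist": 0},{"dp": [0,0,0],"twist": 0}])

```text
time_s: 10.02
ee_pos: [0.4879, -0.2055, 0.1134]
orientation: [-3.124, 0.047, 0.015]
force: [-1.0, 0.2, -3.0]
finger_gap: 0.0489
```

Run:
```python
from h import *
go(.4878,-.2058,.1125,-1.75)
```

```text
t 10.02 pos [ 0.4879 -0.2055  0.1134] th -1.72 zax [-0.0095  0.0173 -0.9998] dp [-0.1  0.3  0.9] twist 0.03 F [-1.   0.2 -3. ] gap 0.0489
```

Request:
move_arm(deltas=[{"dp": [0,0,0.6],"twist": 0},{"dp": [0,0,0],"twist": 0}])

```text
time_s: 10.18
ee_pos: [0.4881, -0.2056, 0.1132]
orientation: [-3.124, 0.047, 0.014]
force: [0.3, 0.9, -2.3]
finger_gap: 0.0487
```

Request:
move_arm(deltas=[{"dp": [0,0,0.6],"twist": 0},{"dp": [0,0,0],"twist": 0}])

```text
time_s: 10.35
ee_pos: [0.4881, -0.2057, 0.113]
orientation: [-3.125, 0.047, 0.015]
force: [-0.3, 0.3, -1.3]
finger_gap: 0.0487
```

Run:
```python
from h import *
go(.4878,-.2058,.1125,-1.75)
```

```text
t 10.35 pos [ 0.4881 -0.2057  0.113 ] th -1.72 zax [-0.0091  0.0168 -0.9998] dp [-0.3  0.2  0.5] twist 0.03 F [-0.3  0.3 -1.3] gap 0.0487
```

Request:
move_arm(deltas=[{"dp": [0,0,0.8],"twist": 0},{"dp": [0,0,0.8],"twist": 0}])

```text
time_s: 10.52
ee_pos: [0.4878, -0.2056, 0.1123]
orientation: [-3.125, 0.047, 0.016]
force: [-6.1, 2.7, 6.4]
finger_gap: 0.0491
```

Request:
move_arm(deltas=[{"dp": [0,0,0.8],"twist": 0},{"dp": [0,0,0],"twist": 0}])

```text
time_s: 10.68
ee_pos: [0.4879, -0.2057, 0.1126]
orientation: [-3.125, 0.047, 0.015]
force: [-1.2, 1.3, 0.1]
finger_gap: 0.0486
```

Run:
```python
from h import *
go(.4878,-.2058,.1125,-1.75)
snap('wrist','w11')
k=board('w11')
```

```text
t 10.68 pos [ 0.4879 -0.2057  0.1126] th -1.71 zax [-0.0095  0.0165 -0.9998] dp [-0.1  0.1  0.1] twist 0.04 F [-1.2  1.3  0.1] gap 0.0486
board plane tool z med 23.830719957242568 slopes x,y [-0.0061 -0.0146] at x=0: 24.21 world normal [ 0.0038 -0.0017  1.    ] n 14381
```

Request:
move_arm(deltas=[{"dp": [0,0,0],"twist": 0},{"dp": [0,0,0],"twist": 0},{"dp": [0,0,0],"twist": 0},{"dp": [0,0,0],"twist": 0},{"dp": [0,0,0],"twist": 0}], gripper=0.85)

```text
time_s: 11.15
ee_pos: [0.4893, -0.2067, 0.113]
orientation: [-3.127, 0.047, 0.01]
force: [0.8, -0.5, -0.7]
finger_gap: 0.0728
```

Request:
move_arm(deltas=[{"dp": [0,0,-10],"twist": 0},{"dp": [0,0,-25],"twist": 0},{"dp": [0,0,-35],"twist": 0},{"dp": [0,0,-25],"twist": 0},{"dp": [0,0,0],"twist": 0}])

```text
time_s: 11.57
ee_pos: [0.4885, -0.2072, 0.2117]
orientation: [-3.124, 0.047, 0.018]
force: [0.3, -0.9, 0.9]
finger_gap: 0.0725
```

Run:
```python
from h import *
go(.4878,-.2058,.1125,-1.75)
snap('wrist','w12');snap('top','top1')
im=cv2.imread('pics/w12.png');cv2.imwrite('pics/w12b.png',cv2.resize(im,(800,600),interpolation=cv2.INTER_CUBIC))
P=cloud('wrist','w12'); m=(abs(P[...,2]-.088)<.006)&(abs(P[...,0]-.485)<.12)&(abs(P[...,1]+.205)<.08)
m[230:]=False
q=P[m]; A=np.c_[q[:,:2]-[.485,-.205],np.ones(len(q))];k,*_=np.linalg.lstsq(A,q[:,2],rcond=None);print(k,len(q));print(cv2.minAreaRect(q[:,:2].astype(np.float32)))
P=cloud('top','top1'); m=(abs(P[...,2]-.088)<.005)&(abs(P[...,0]-.485)<.12)&(abs(P[...,1]+.205)<.08);q=P[m];print('top',cv2.minAreaRect(q[:,:2].astype(np.float32)),np.median(q[:,2]))
```

```text
t 11.57 pos [ 0.4885 -0.2072  0.2117] th -1.72 zax [-0.0111  0.0178 -0.9998] dp [ 0.4  0.3 99.2] twist 0.03 F [ 0.3 -0.9  0.9] gap 0.0725
[-6.60890687e-05  4.40616261e-04  8.80230177e-02] 10496
((0.504472553730011, -0.2208455502986908), (0.13123059272766113, 0.1310177594423294), 88.39019012451172)
top ((0.4836609661579132, -0.21949222683906555), (0.13046002388000488, 0.1703522950410843), 88.62230682373047) 0.08795659152092639
```

View pics/w12b.png

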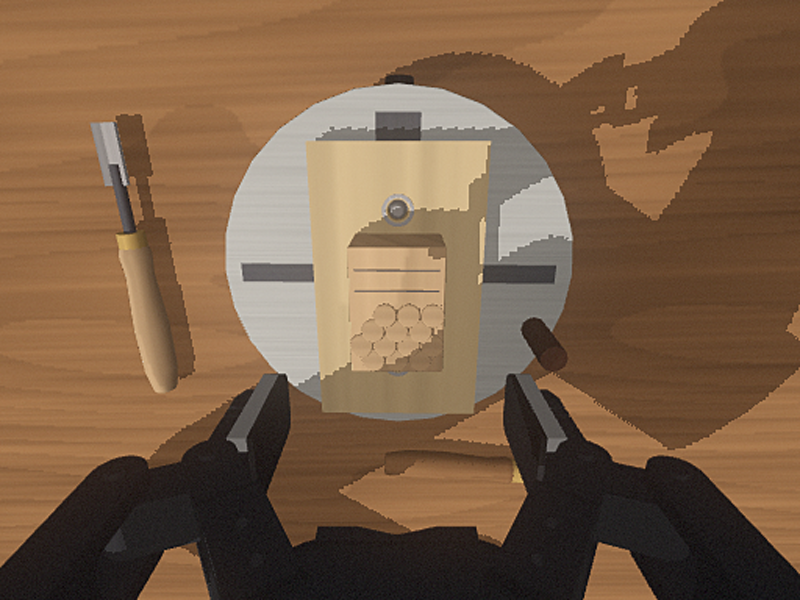

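Request:
move_arm(deltas=[{"dp": [-15,15,0],"twist": 0},{"dp": [-20,20,0],"twist": 0},{"dp": [-20,20,0],"twist": 0},{"dp": [-20,20,0],"twist": 0},{"dp": [0,0,0],"twist": 0}], gripper=0)

```text
time_s: 12.08
ee_pos: [0.4052, -0.2772, 0.2012]
orientation: [-3.114, 0.038, 0.034]
force: [1.5, 0.1, -0.3]
finger_gap: 0.0117
```

Request:
move_arm(deltas=[{"dp": [0,0,0],"twist": 0},{"dp": [0,0,0],"twist": 0},{"dp": [0,0,0],"twist": 0},{"dp": [0,0,0],"twist": 0}])

```text
time_s: 12.42
ee_pos: [0.4035, -0.2753, 0.1973]
orientation: [-3.108, 0.042, 0.041]
force: [-0.3, -0.3, 0.8]
finger_gap: 0.0003
```

Run:
```python
from h import *
go(.415,-.297,.15,-1.75)
snap('wrist','w13')
im=cv2.imread('pics/w13.png');cv2.imwrite('pics/w13b.png',cv2.resize(im,(800,600),interpolation=cv2.INTER_CUBIC))
z=np.load('pics/w13.npz');Rm=R.from_rotvec(z['o']).as_matrix();P=cloud('wrist','w13');T=(P-z['p'])@Rm*1000
m=(abs(T[...,0])<30)&(abs(T[...,1])<60)&(z['d']>.03)&(T[...,2]<60)
t=T[m];print(len(t),t.min(0),t.max(0),np.sort(t[:,2])[-20:].round(1))
for a in range(-30,45,5):
  q=t[(t[:,2]>a)&(t[:,2]<=a+5)]
  if len(q):print(a,len(q),q.min(0).round(0),q.max(0).round(0))
m=(P[...,2]>.095)&(P[...,2]<.125)&(abs(P[...,1]+.293)<.03)&(abs(P[...,0]-.45)<.04);print('handle',P[m].mean(0),P[m].min(0),P[m].max(0))
```

```text
t 12.42 pos [ 0.4035 -0.2753  0.1973] th -1.53 zax [-0.026   0.0335 -0.9991] dp [13.3 22.9 46.2] twist 0.22 F [-0.3 -0.3  0.8] gap 0.0003
36612 [-12.1231552  -59.99867343 -88.73257292] [21.87159348 59.96345536  4.7767657 ] [2.9 3.  3.1 3.2 3.3 3.3 3.3 3.4 3.4 3.4 3.4 3.4 3.5 3.6 3.6 3.7 4.  4.4
 4.5 4.8]
-30 524 [-11. -14. -30.] [ 12.  12. -25.]
-25 328 [  6. -14. -25.] [ 12.  13. -20.]
-20 326 [  7. -14. -20.] [ 12.  13. -15.]
-15 298 [  6. -14. -15.] [ 12.  13. -10.]
-10 266 [  6. -14. -10.] [12. 13. -5.]
-5 244 [  7. -14.  -5.] [12. 13. -0.]
0 113 [  7. -13.   0.] [12. 12.  5.]
handle [ 0.45264096 -0.29200972  0.11339712] [ 0.44391958 -0.30016889  0.09506141] [ 0.45968569 -0.28471443  0.11670508]
```

View pics/w13b.png

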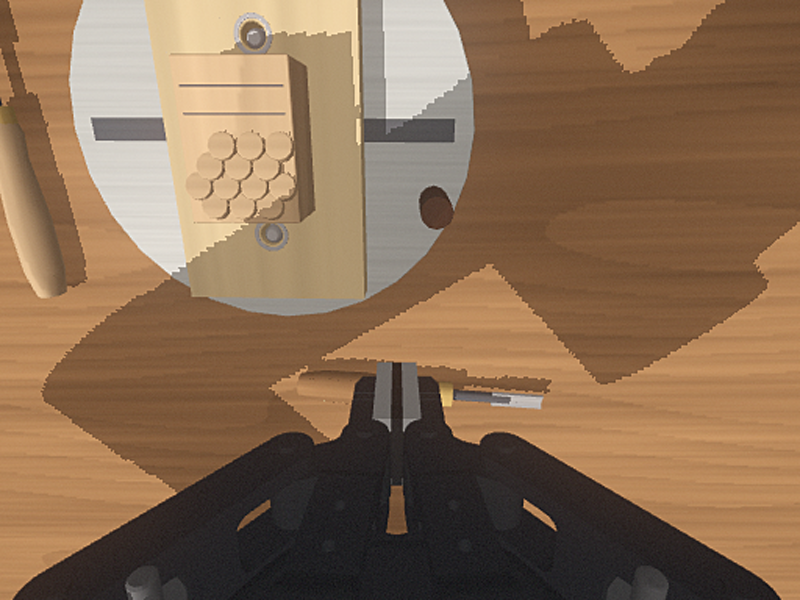

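Request:
move_arm(deltas=[{"dp": [6,10,10],"twist": 0},{"dp": [5,8,15],"twist": 0},{"dp": [0,3,10],"twist": 0},{"dp": [0,0,5],"twist": 0},{"dp": [0,0,0],"twist": 0}])

```text
time_s: 12.88
ee_pos: [0.416, -0.2933, 0.1552]
orientation: [-3.109, 0.033, 0.039]
force: [0.6, 0.3, -0.2]
finger_gap: 0.0002
```

Run:
```python
from h import *
go(.415,-.297,.102,-1.75)
```

```text
t 12.88 pos [ 0.416  -0.2933  0.1552] th -1.19 zax [-0.0249  0.0328 -0.9992] dp [ 0.5  5.5 53.1] twist 0.56 F [ 0.6  0.3 -0.2] gap 0.0002
```

Request:
move_arm(deltas=[{"dp": [0,3,15],"twist": 0.5},{"dp": [0,1,15],"twist": 0},{"dp": [0,0,12],"twist": 0},{"dp": [0,0,4],"twist": 0},{"dp": [0,0,0],"twist": 0}])

```text
time_s: 13.3
ee_pos: [0.4157, -0.2943, 0.1096]
orientation: [-3.11, 0.043, 0.038]
force: [-0.3, 0.1, 0.4]
finger_gap: -0.0001
```

Run:
```python
from h import *
go(.415,-.297,.102,-1.75)
```

```text
t 13.3 pos [ 0.4157 -0.2943  0.1096] th -1.57 zax [-0.0237  0.0318 -0.9992] dp [-0.4  2.9  7.5] twist 0.18 F [-0.3  0.1  0.4] gap -0.0001
```

Request:
move_arm(deltas=[{"dp": [2,2,4],"twist": 0},{"dp": [3,1,3],"twist": 0},{"dp": [4,0,0],"twist": 0},{"dp": [4,0,0],"twist": 0},{"dp": [4,0,0],"twist": 0}])

```text
time_s: 13.72
ee_pos: [0.4341, -0.2987, 0.1043]
orientation: [-3.113, 0.043, 0.036]
force: [-4.5, -3.3, -0.4]
finger_gap: -0.0
```

Request:
move_arm(deltas=[{"dp": [4,0,0],"twist": 0},{"dp": [4,0,0],"twist": 0},{"dp": [4,0,0],"twist": 0}])

```text
time_s: 13.97
ee_pos: [0.4443, -0.3017, 0.1043]
orientation: [-3.117, 0.041, 0.047]
force: [-8.6, -5.8, 2.1]
finger_gap: -0.0001
```

Run:
```python
from h import *
go(.475,-.297,.102,-1.75)
```

```text
t 13.97 pos [ 0.4443 -0.3017  0.1043] th -1.47 zax [-0.0299  0.0245 -0.9993] dp [30.6 -5.4  1.5] twist 0.28 F [-8.6 -5.8  2.1] gap -0.0001
```

Request:
move_arm(deltas=[{"dp": [5,-1,0],"twist": 0},{"dp": [5,-1,0],"twist": 0},{"dp": [5,-1,0],"twist": 0},{"dp": [5,-1,0],"twist": 0}])

```text
time_s: 14.3
ee_pos: [0.4597, -0.3037, 0.1039]
orientation: [-3.124, 0.04, 0.069]
force: [-6.2, -4.2, 0.7]
finger_gap: 0.0002
```

Run:
```python
from h import *
go(.478,-.299,.102,-1.75)
snap('wrist','w14');im=cv2.imread('pics/w14.png');cv2.imwrite('pics/w14b.png',im)
```

```text
t 14.3 pos [ 0.4597 -0.3037  0.1039] th -1.46 zax [-0.044   0.0167 -0.9989] dp [18.3 -5.2  1.2] twist 0.29 F [-6.2 -4.2  0.7] gap 0.0002
```

View pics/w14b.png

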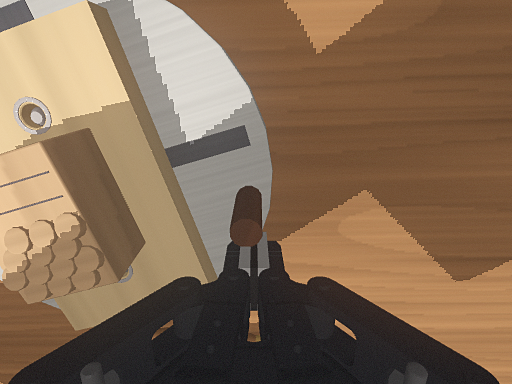

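Request:
move_arm(deltas=[{"dp": [5,-2,0],"twist": 0},{"dp": [5,-2,0],"twist": 0},{"dp": [5,-2,0],"twist": 0},{"dp": [5,-1,0],"twist": 0}])

```text
time_s: 14.68
ee_pos: [0.4811, -0.2983, 0.1034]
orientation: [-3.126, 0.042, 0.071]
force: [0.7, 0.6, 0.5]
finger_gap: 0.0002
```

Run:
```python
from h import *
go(.478,-.299,.102,-1.75)
snap('wrist','w15');im=cv2.imread('pics/w15.png');cv2.imwrite('pics/w15b.png',im)
```

```text
t 14.68 pos [ 0.4811 -0.2983  0.1034] th -1.54 zax [-0.0451  0.0155 -0.9989] dp [-3.   0.8  1.6] twist 0.21 F [0.7 0.6 0.5] gap 0.0002
```

View pics/w15b.png

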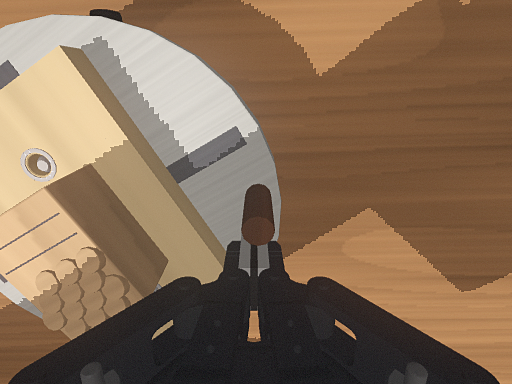

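Request:
move_arm(deltas=[{"dp": [0,0,0],"twist": 0},{"dp": [0,0,0],"twist": 0},{"dp": [-3,0,0],"twist": 0},{"dp": [-3,0,-10],"twist": 0},{"dp": [-3,0,-20],"twist": 0}])

```text
time_s: 15.15
ee_pos: [0.4734, -0.2953, 0.1312]
orientation: [-3.12, 0.038, 0.076]
force: [-0.1, -0.4, 1.1]
finger_gap: 0.0
```

Request:
move_arm(deltas=[{"dp": [-15,0,-25],"twist": 0},{"dp": [-20,0,-25],"twist": 0},{"dp": [-20,0,-20],"twist": 0},{"dp": [-10,0,0],"twist": 0},{"dp": [0,0,0],"twist": 0}])

```text
time_s: 15.57
ee_pos: [0.4092, -0.296, 0.2136]
orientation: [-3.125, 0.038, 0.069]
force: [-0.1, -0.5, 0.2]
finger_gap: 0.0003
```

Run:
```python
from h import *
go(.478,-.299,.102,-1.75)
snap('wrist','w16');snap('top','top2');im=cv2.imread('pics/w16.png');c=cv2.imread('pics/top2.png');cv2.imwrite('pics/w16b.png',cv2.resize(np.hstack([im,c]),None,fx=.78,fy=.78))
P=cloud('top','top2'); m=(abs(P[...,2]-.088)<.005)&(np.hypot(P[...,0]-.49,P[...,1]+.205)<.108);m=cv2.morphologyEx(m.astype(np.uint8),cv2.MORPH_OPEN,np.ones((3,3)))>0;q=P[m];print('top',cv2.minAreaRect(q[:,:2].astype(np.float32)),np.median(q[:,2]),len(q))
A=np.c_[q[:,:2]-[.485,-.205],np.ones(len(q))];print(np.linalg.lstsq(A,q[:,2],rcond=None)[0])
```

```text
t 15.57 pos [ 0.4092 -0.296   0.2136] th -1.36 zax [-0.0439  0.0163 -0.9989] dp [ 73.8   3.  108.4] twist 0.39 F [-0.1 -0.5  0.2] gap 0.0003
top ((0.48503920435905457, -0.20896503329277039), (0.1702340543270111, 0.10127639770507812), 44.04727554321289) 0.08804434785472398 1868
[-0.00300955  0.00053507  0.08801631]
```

View pics/w16b.png

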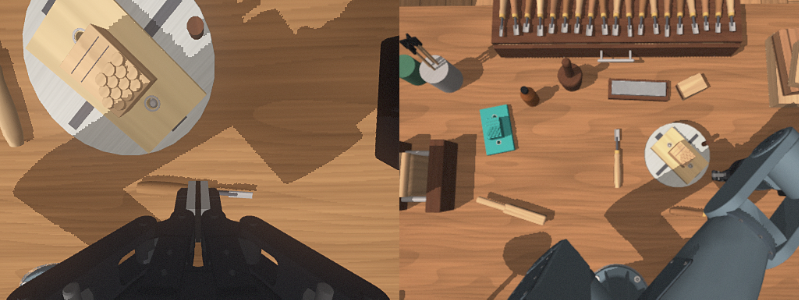

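Run:
```python
from h import *
print(state()['force'],state()['dq'].round(3)); print(hand_in())
```

```text
[ 0.477151   -0.82860011 -0.3374814 ] [ 0.011  0.038 -0.001  0.002 -0.005  0.003]
the job is handed in; nothing more can be done
None
```

The half-carved block is back on the stand, the faceplate is turned to its next stop, and the job was handed in at about 15.6 s of the 72 s allowed.

- **Mounting:** I gripped the work by its block and used the wrist camera to line up the front hole with its dowel. I then lowered it in small steps; the wrist force stayed under about 10 N. After release the board's top face measured 88.0 mm above the bench, which is flush, and it was level. Both dowels showed in their holes.
- **Turning:** I pushed the handle with the closed fingers until the push force dropped to nothing and the detent took over. I then backed the arm clear.
- **Last check (top camera):**
  - Board top still at 88.0 mm.
  - Tilt about 0.003 rad.
  - Long axis turned about 45.8° (0.80 rad) from the first stop.
  - Centre about 6 mm from the spindle, along the slot.
  - The other tools looked undisturbed by eye.

**Disagreements:**
- The board angle reads about 0.8° past 45°. That could be play between dowel and hole plus measuring error; I did not measure the faceplate angle separately.
- The top and wrist cameras differed by about 1.5 mm in x. I relied on the wrist camera throughout.
- The tool drifted up to about 0.018 rad out of vertical while I lowered the board, so it touched front edge first before settling flat.

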